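Load a metal sample into the carousel of a measuring stand

ROBOT

A 6-joint arm with a two-finger parallel gripper is mounted at the origin on the work surface. World frame = base frame: x ahead of the robot, y to its left, z up, the work surface at z = 0. Lengths are in m, angles in rad, forces in N, time in s.
With the tool pointing down it reaches from about 0.275 to 0.75 m from the base axis. Payload 10.2 kg.
Tool frame: the origin (TCP) lies midway between the tips of the shut fingers; the grasp point (between the pads) lies 19 mm behind it; y points along the fingers, x is the direction in which the jaws open and shut, and the axes are right-handed (so a half turn about y gives the same grasp; the last joint's range is limited). The gripper opens to 85 mm and grips with 20 to 120 N. Pads are 22 mm wide; open, the fingers measure 114 mm over their backs; the gripper's body (76 mm by 85 mm) begins 54 mm behind the grasp point. The pads swing forward as they close: fully open they stand 13 mm farther back than shut.
Start: joints at [1.03, 0.313, 1.498, -0, 1.331, -0.223], TCP at [0.164, 0.499, 0.231] pointing down, gripper open.
Joint ranges: [-2.94, 2.94], [-0.97, 2.17], [0.19, 2.56], [-1.23, 4.37], [0.02, 3.11], [-2.88, 2.88]. Speed limits (rad/s): [2.39, 2.39, 3.01, 3.14, 3.14, 3.14].

INTERFACE

Orientations are given as a rotation vector (axis times angle).
In Python, from workcell import ctrl gives the robot as it stands. The module is installed in compiled form; this text tells all that it offers.
- The arm moves only by the shell command python3 -m creep 'ROWS' [OPENING]. ROWS is JSON, a list of rows, each a list of 4 numbers: the shift along the tool's x, y, z in m, then the turn about the tool's y in rad. A call has 1 to 12 rows; each row is the pose to reach, as a shift and turn from the pose commanded when the call began, along the tool's axes at that moment; what a row does not reach only later rows make up. A row lasts 1/8 s, in which the tool goes at most 62.5 mm and 10.7 degrees, less where a joint would pass 70% of its speed; a pose out of reach is approached as far as the arm can. A call with a gripper value outside its range is refused whole. OPENING is the opening in per cent of the stroke, from 0 (shut) to 100 (fully open), set as the call begins (- or left out, the last holds). The fingers move at their own pace and stop on an object; the grip force is fixed at half the most. Time passes only in rows, so rows that repeat a pose let the fingers close. It gives the time, the measured TCP pose, the force and the opening at its end, in the units of the state.
- ctrl.read_state(): the state, without advancing time (a new reading comes with each control period).
- ctrl.grab_frame(name): name is "scene" or "top" or "wrist"; returns the picture (480x640x3 uint8, red, green, blue); there is no depth.
- ctrl.camera_params(name): a dict with "camera_matrix" (3x3 intrinsics, pixels), "world_from_camera" (4x4, takes a point from camera to world coordinates); the wrist camera has in their place "mount" (4x4, takes a point from camera to tool coordinates, whose origin is the TCP and whose axes are the tool frame's). Camera axes: x right, y up, looking along -z (the intrinsics and any distortion apply to the point x, -y, -z); pixel columns grow to the right and rows downward; lengths in m; the calibration is good to about 2 mm. A picture is of the moment at which its call begins: read the wrist's pose just before it. camera_params takes no time and is no camera call.
- ctrl.job_done(): hands the job in, once; it reports no verdict.
The state is a dict: "clock": time; "qpos": joint angles; "qd": joint speeds; "tau": joint torques, N m; "tcp_pos": TCP position; "orientation": TCP orientation; "ft_force": force on the tool from outside, world axes, zero at the start; "wrist_torque": the same for the moment, N m; "gripper_width": finger opening in m.
Only numpy, scipy, OpenCV 4.12 (cv2) and the standard library are available. Lean on these libraries where they do the work, as an engineer would, in place of code of your own. Each camera call takes 0.05 s, during which the arm holds its last target.

TASK

Turn the sample carousel by its centre handle until its empty wide pocket squarely faces the loading gate, and only then load the loose metal sample holder: slide it, nose first, through the gate into that pocket, past the sprung clip arm, which drops behind its ridge, and on until you feel it firmly against the end stop (wherever that is set), gently, never bearing on the carousel or stand with more than 30 N. Leave it there flat with the pocket still facing the gate, and leave the jar, scraper and carton where they are.

Things in the scene. Friction and masses are not known exactly. Their poses are not given: they have to be found in the camera images.
- stand: Fixed grey round stand, 284 mm across; position and yaw vary. Origin on the carousel's axis at table height, z up. A shroud wall (inner radius 135 mm, top 52 mm above the table) rings the carousel, with one gap about 70 mm wide, the loading gate, towards the stand's -x. Loading direction is the stand's +x.
- carousel (a joint): Angle (rad) of the carousel disc (radius 130 mm, top 40 mm above the table) about its vertical axis, counter-clockwise from above positive. 0 = the empty wide pocket squarely faces the gate. No detent: friction of 0.22 N m holds it. Four pockets at 90 degrees: the empty wide one, opposite it an empty narrow one (30 mm, too narrow), and two that hold fixed holders.
- hub_grip (a point): Point on the carousel's axis, in the middle of its black bar handle, 88 mm above the table. The bar is 50 mm long along this point's x, 16 mm thick along its y, from 70 to 104 mm above the table, on a 24 mm post. Its x axis turns with the carousel and points from the wide pocket's mouth towards the axis.
- pocket_mouth (a point): Middle of the mouth of the empty wide pocket, at its floor (40 mm above the table), 130 mm from the axis. The pocket is 47 mm wide between rails 8 mm high, its mouth flared to about 58 mm. x axis points into the pocket (towards the carousel's axis), z up.
- pocket_end (a point): Point on the middle line and floor of the empty wide pocket, 35 mm from the axis (95 mm in from pocket_mouth), axes as pocket_mouth: the middle of the range of its adjustable end stop. The stop is clamped at an unknown setting: its face, 26 mm wide and 8 mm high, is 27 to 43 mm from the axis, and there the holder's nose must end. The pocket is straight from 32 to 108 mm from the axis.
- gate (a point): Fixed point in the middle of the loading gate at pocket-floor height, 130 mm from the axis; coincides with pocket_mouth when the pocket faces the gate. x axis is the loading direction. Outside it a flat chute, level with the pocket floor, runs from 136 to 196 mm from the axis between steel guides 11 mm high that funnel from about 66 to 52 mm apart.
- clip (a joint): Angle (rad) of the sprung clip arm over the wide pocket; 0 = down at rest, grows as its outer end lifts. The holder's nose lifts it by itself: about 0.11 on top of the ridge, about 0.037 once dropped behind the ridge. Pushing the holder's ridge past it takes about 5 to 8 N along the slide; then it gives way and slides lightly up to the end stop.
- pad (a joint): Travel (m) of a small sprung contact pad (14 mm wide) in the end stop's face: 0 = standing 4 mm proud of the face, 0.004 = pressed flush by the holder's nose, which is then fully home. Its spring is weak, under 1 N; behind it the stop is rigid.
- clip_roller (a point): Axis of the clip arm's roller, 12 mm across and 18 mm long, 74 mm from the carousel's axis; at rest 12 mm above the pocket floor, so its underside is 6 mm above it. The arm hinges 20 mm from the axis, 16 mm above the floor. It presses down with 1.5 N at rest to 4.5 N over the ridge.
- holder: Loose aluminium sample holder, about 110 g: a plate 90 mm long (x), 44 mm wide (y), 8 mm thick, with a small copper disc. Origin at the centre of its underside; nose towards +x. From the 3 mm high nose a ramp rises to a ridge 12 mm high at 18 to 24 mm from the nose, then falls to the plate at 29 mm. An upright grip tab stands near the tail.
- holder_nose (a point): Middle of the holder's front (nose) edge, at its underside; 45 mm ahead of the holder's origin. Axes as the holder.
- holder_tab (a point): Point in the grip tab, 29 mm behind the holder's origin and 38 mm above its underside. The tab is 12 mm thick (holder's y), 24 mm long (x), and reaches from the plate (8 mm) to 50 mm above the underside. Axes as the holder.
- jar: Bystander: amber glass jar with steel lid, 60 mm across and 75 mm high; origin under its centre. Leave alone.
- scraper: Bystander: flat scraper with a handle, lying; origin at its middle, long axis x. Leave alone.
- carton: Bystander: cardboard box 70 x 100 x 50 mm; origin under its centre. Leave alone.
Not all that is in view belongs to the job. What is shaped like the holder but blue, pink or turquoise is not meant.

How it is judged:
By the outcome, as a careful person would: the job done as asked, in the order asked, and still so for the second after the job is handed in, with the robot touching nothing.
It also fails if it takes over 72 s, if anything falls off the work surface, if the arm or the gripper's body presses on something with over 40 N, if the wrist force passes 120 N, or if a joint passes its speed limit or range.

## Working session

There is one attempt and no reset: what is moved stays moved. The work goes in short steps, Python scripts to look and compute and a shell command to move; the robot and the scene stay as the last step left them, time stands still between calls to the robot, and variables do not carry over. Pictures are saved under pics/ and viewed, and the job is handed in when it is done.

```bash
mkdir -p pics
cat > h.py <<'E'
import numpy as np, cv2
from scipy.spatial.transform import Rotation as R
from workcell import ctrl
def cam(name,st=None):
    p=ctrl.camera_params(name); K=np.array(p["camera_matrix"])
    if name=="wrist":
        T=np.eye(4);T[:3,:3]=R.from_rotvec(st["orientation"]).as_matrix();T[:3,3]=st["tcp_pos"]
        W=T@np.array(p["mount"])
    else: W=np.array(p["world_from_camera"])
    return K,W,p
def ray(K,W,u,v):
    d=np.linalg.inv(K)@np.array([u,v,1.]); d=np.array([d[0],-d[1],-d[2]])
    return W[:3,3],W[:3,:3]@d
def onplane(K,W,u,v,z):
    o,d=ray(K,W,u,v); return o+d*(z-o[2])/d[2]
def proj(K,W,P):
    c=np.linalg.inv(W)@np.append(P,1); q=K@np.array([c[0],-c[1],-c[2]]); return q[:2]/q[2]
def snap(name,f):
    st=ctrl.read_state(); im=ctrl.grab_frame(name); cv2.imwrite(f,cv2.cvtColor(im,cv2.COLOR_RGB2BGR)); 
    return st,im
E
python3 - <<'E'
from h import *
for n in ["top","scene","wrist"]:
    st,im=snap(n,f"pics/{n}0.png"); K,W,p=cam(n,st); print(n,K.round(1).tolist(),W.round(3).tolist(),[k for k in p])
print(st)
E
```

```text
top [[506.6, 0.0, 318.5], [0.0, 506.6, 240.6], [0.0, 0.0, 1.0]] [[0.116, 0.973, -0.199, 0.359], [-0.993, 0.113, -0.024, -0.139], [-0.001, 0.2, 0.98, 1.124], [0.0, 0.0, 0.0, 1.0]] ['camera_matrix', 'world_from_camera']
scene [[505.1, 0.0, 314.0], [0.0, 505.1, 236.5], [0.0, 0.0, 1.0]] [[0.787, -0.526, 0.324, 0.829], [0.617, 0.66, -0.428, -0.517], [0.011, 0.537, 0.844, 0.842], [0.0, 0.0, 0.0, 1.0]] ['camera_matrix', 'world_from_camera']
wrist [[408.2, 0.0, 317.0], [0.0, 408.2, 242.7], [0.0, 0.0, 1.0]] [[0.311, -0.901, -0.302, 0.087], [0.95, 0.295, 0.099, 0.524], [0.0, -0.318, 0.948, 0.373], [0.0, 0.0, 0.0, 1.0]] ['camera_matrix', 'mount']
{'clock': 0.1, 'qpos': array([ 1.02959996e+00,  3.13396991e-01,  1.49835850e+00, -2.47517013e-05,
        1.33096718e+00, -2.23422652e-01]), 'qd': array([-0.00027065, -0.00117502, -0.00103992,  0.00117389, -0.00386196,
        0.00212282]), 'tau': array([ 3.22515531e-03, -4.12894285e+01, -2.60138959e+01, -1.81415844e-04,
        3.05201793e-03, -3.57994611e-05]), 'tcp_pos': array([0.16394915, 0.49851046, 0.23079177]), 'orientation': array([-1.34341329, -0.9712153 ,  0.97292297]), 'ft_force': array([-0.57039057,  0.10725703,  0.58119476]), 'wrist_torque': array([ 0.03084694, -0.0032533 , -0.00943236]), 'gripper_width': 0.08534844526378545}
```

View pics/top0.png

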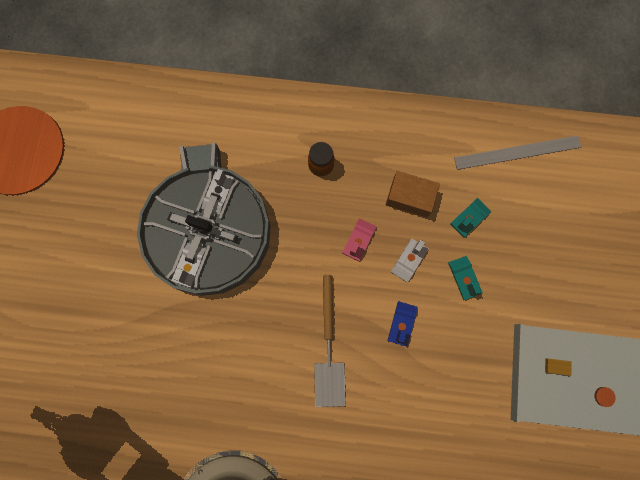

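View pics/scene0.png

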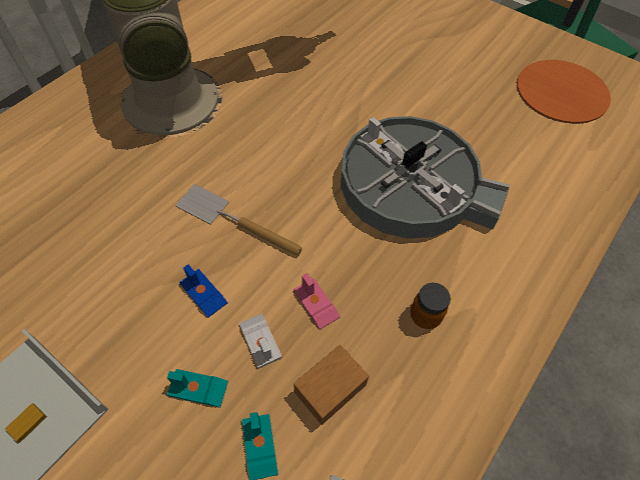

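View pics/wrist0.png

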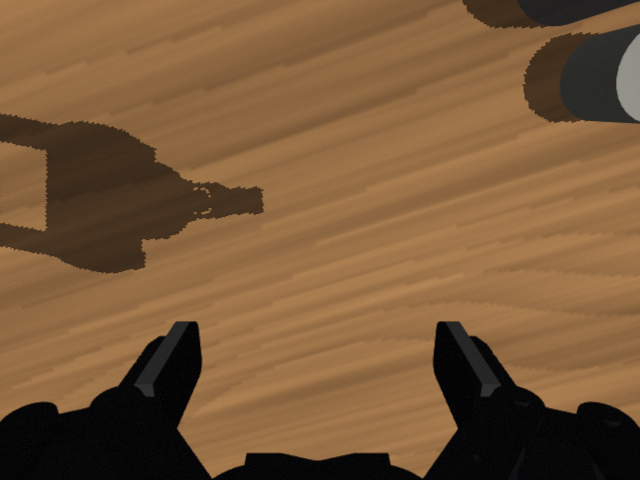

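Run:
```python
from h import *
a=cv2.imread("pics/top0.png"); 
c1=cv2.resize(a[130:310,125:285],None,fx=3.3,fy=3.3,interpolation=cv2.INTER_CUBIC)
c2=cv2.resize(a[220:300,370:450],None,fx=7,fy=7,interpolation=cv2.INTER_CUBIC)
cv2.imwrite("pics/c1.png",c1);cv2.imwrite("pics/c2.png",c2)
b=cv2.imread("pics/scene0.png")
cv2.imwrite("pics/c3.png",cv2.resize(b[105:245,330:520],None,fx=4,fy=4,interpolation=cv2.INTER_CUBIC))
```

```text
(no output)
```

View pics/c1.png

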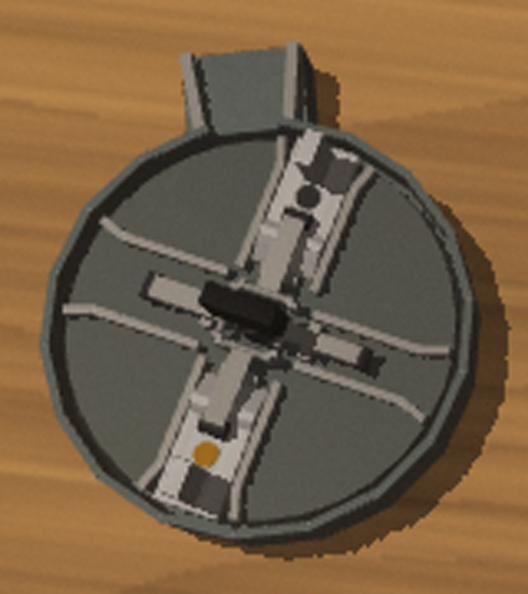

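View pics/c2.png

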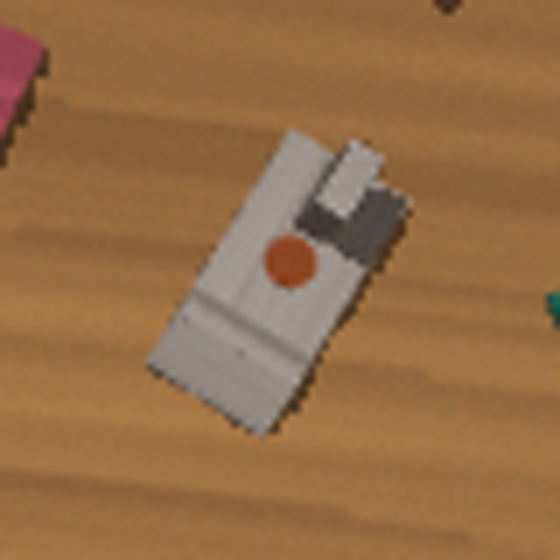

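View pics/c3.png

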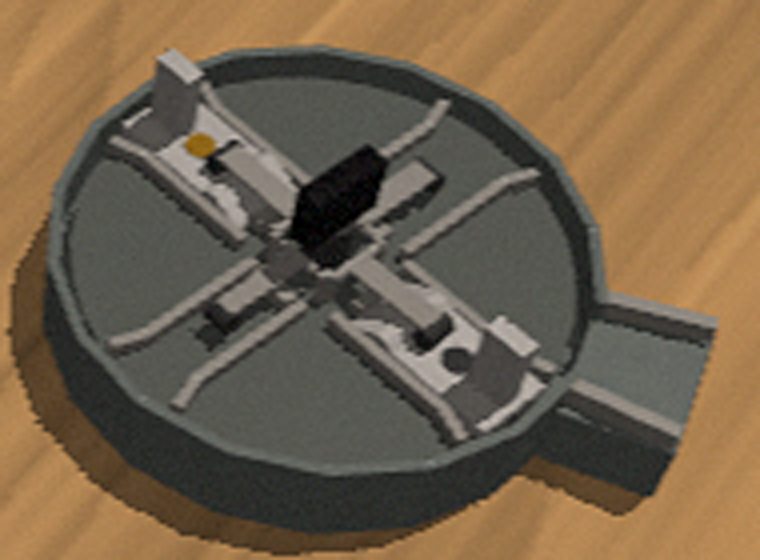

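Run:
```python
from h import *
st=ctrl.read_state(); Rm=R.from_rotvec(st["orientation"]).as_matrix(); print("tool axes in world\n",Rm.round(3)); 
p=ctrl.camera_params("wrist"); print(np.array(p["mount"]).round(3))
K,W,p=cam("top"); im=cv2.imread("pics/top0.png")
# undist check: base
f=lambda u,v,z:onplane(K,W,u,v,z)[:3].round(4)
# stand outline: non-wood
hsv=cv2.cvtColor(im,cv2.COLOR_BGR2HSV)
m=((hsv[...,1]<60)).astype(np.uint8); m[:130]=0;m[310:]=0;m[:,:120]=0;m[:,290:]=0
cs,_=cv2.findContours(m,0,1); c=max(cs,key=cv2.contourArea); print(cv2.boundingRect(c))
pts=np.array([f(u,v,.052) for u,v in c[:,0]])
# robust circle fit r=0.142
from scipy.optimize import least_squares
r=least_squares(lambda q:np.hypot(pts[:,0]-q[0],pts[:,1]-q[1])-.142,[pts[:,0].mean(),pts[:,1].mean()],loss="soft_l1",f_scale=.002); print("stand",r.x)
cc=lambda u,v,z:f(125+u/3.3,130+v/3.3,z)[:2]
C=r.x
for n,q in dict(gL=(192,95),gR=(292,85),gL2=(197,125),gR2=(287,115),).items(): print(n,cc(*q,.051),)
L1,L2,R1,R2=cc(103,222,.048),cc(64,309,.048),cc(450,350,.048),cc(425,416,.048)
print("left mouth",np.linalg.norm(L1-L2),"right",np.linalg.norm(R1-R2))
g=(cc(183,55,.051)+cc(295,45,.051))/2; 
az=lambda P:np.degrees(np.arctan2(*(P-C)[::-1]))
print("gate az",az(g),"left az",az((L1+L2)/2),"right",az((R1+R2)/2),"bar",cc(245,302,.104))
b1,b2=cc(205,293,.104),cc(285,322,.104); print(np.linalg.norm(b1-b2),np.degrees(np.arctan2(*(b1-b2)[::-1])))
h=lambda u,v,z:f(370+u/7,220+v/7,z)[:2]
print("tab",h(352,178,.05),"disc",h(291,262,.008),"nose",(h(152,365,.003)+h(265,432,.003))/2)
```

```text
tool axes in world
 [[ 0.312 -0.    -0.95 ]
 [ 0.95  -0.001  0.312]
 [-0.001 -1.     0.   ]]
[[ 1.    -0.001 -0.001  0.   ]
 [-0.001  0.318 -0.948 -0.142]
 [ 0.001  0.948  0.318  0.082]
 [ 0.     0.     0.     1.   ]]
(137, 143, 132, 152)
stand [0.57670822 0.13925612]
gL [0.7269 0.209 ]
gR [0.7417 0.1428]
gL2 [0.7061 0.202 ]
gR2 [0.7202 0.1428]
left mouth 0.06366804536029039 right 0.04662928264513619
gate az 13.117193544957807 left az 78.50848416831734 right -102.37621860272053 bar [0.5771 0.1356]
0.05437986759822057 76.60262144044144
tab [ 0.5913 -0.3328] disc [ 0.5709 -0.3231] nose [ 0.5249  -0.30135]
```

```bash
python3 -m creep '[[-0.213,0,-0.505,1.48],[-0.213,0,-0.505,1.48],[-0.213,0,-0.505,1.48],[-0.213,0,-0.505,1.48],[-0.213,0,-0.505,1.48],[-0.213,0,-0.505,1.48],[-0.213,0,-0.505,1.48],[-0.213,0,-0.505,1.48],[-0.213,0,-0.505,1.48],[-0.213,0,-0.505,1.48],[-0.213,0,-0.505,1.48],[-0.213,0,-0.505,1.48]]' 60
python3 - <<'E'
from h import *
st,im=snap("wrist","pics/w1.png"); print(st["tcp_pos"],st["qpos"].round(3),R.from_rotvec(st["orientation"]).as_matrix().round(3))
E
```

```text
clock: 1.65
tcp_pos: [0.5765, 0.1396, 0.2316]
orientation: [-1.563, 0.177, -0.177]
ft_force: [-0.4, -0.3, 0.4]
gripper_width: 0.0513
[0.57652867 0.1395848  0.23155651] [0.04  0.465 1.279 0.    1.398 0.266] [[ 0.975  0.     0.224]
 [-0.224  0.     0.975]
 [ 0.    -1.     0.   ]]
```

View pics/w1.png

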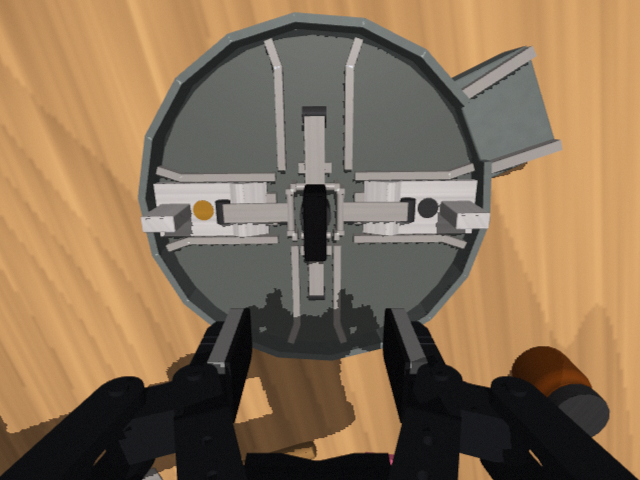

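Run:
```python
import cv2
a=cv2.imread("pics/w1.png")
cv2.imwrite("pics/w1a.png",cv2.resize(a[20:280,250:390],None,fx=2.3*1.0,fy=2.3,interpolation=cv2.INTER_CUBIC))
cv2.imwrite("pics/w1b.png",cv2.resize(a[30:190,430:580],None,fx=3.7,fy=3.7,interpolation=cv2.INTER_CUBIC))
```

```text
(no output)
```

View pics/w1a.png

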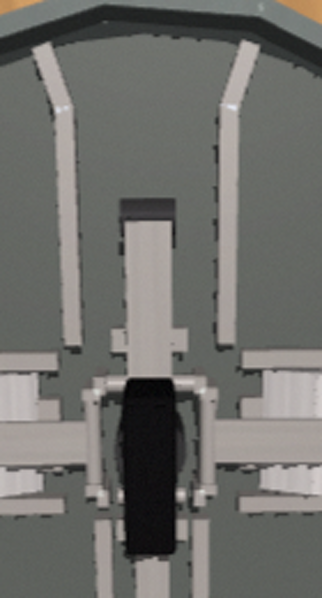

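View pics/w1b.png

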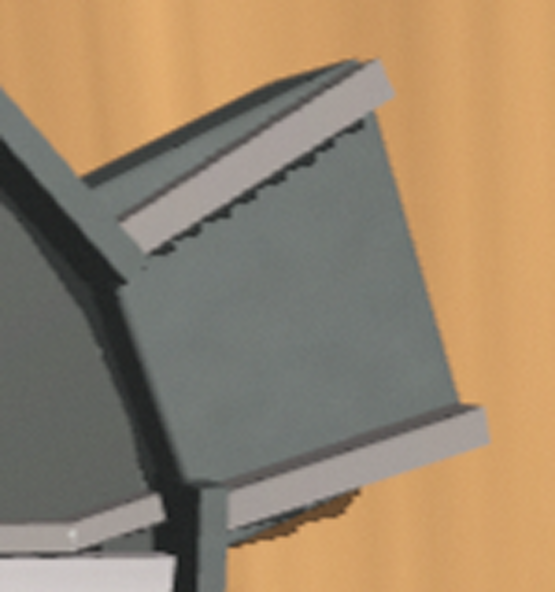

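Run:
```python
from h import *
import pickle
st=ctrl.read_state(); K,W,p=cam("wrist",st)
A=lambda u,v,z:onplane(K,W,250+u/2.3,20+v/2.3,z)[:2]
B=lambda u,v,z:onplane(K,W,430+u/3.7,30+v/3.7,z)[:2]
l1,l2,r1,r2=A(75,105,.048),A(80,345,.048),A(222,105,.048),A(217,345,.048)
az=lambda d:np.degrees(np.arctan2(d[1],d[0]))
print("w",np.linalg.norm(l1-r1),np.linalg.norm(l2-r2)); m1,m2=(l1+r1)/2,(l2+r2)/2
print("mid",m1,m2,"az",az(m1-m2),np.linalg.norm(m1-m2))
b1,b2=(A(126,380,.104)+A(174,380,.104))/2,(A(127,555,.104)+A(173,555,.104))/2
print("bar",b1,b2,np.linalg.norm(b1-b2),az(b1-b2),"c",(b1+b2)/2)
u1,u2,d1,d2=B(150,252,.051),B(393,97,.051),B(228,492,.051),B(483,404,.051)
print("gate",az(u2-u1),az(d2-d1),np.linalg.norm(u1-d1),np.linalg.norm(u2-d2),(u1+d1)/2,(u2+d2)/2, az((u2+d2)/2-(u1+d1)/2))
# mean
c=(b1+b2)/2; print(az((u1+d1)/2-c),az((u2+d2)/2-c), az(m1-c))
# rim circle
im=cv2.imread("pics/w1.png")
```

```text
w 0.04691448741677314 0.04725105184016593
mid [0.59976731 0.24723475] [0.58266685 0.17295239] az 77.03586760727306 0.07622529386415698
bar [0.58299329 0.17103112] [0.57087362 0.11826244] 0.05414258180267711 77.06490236863894 c [0.57693345 0.14464678]
gate 20.080502487046985 6.85037590298359 0.05269973987799792 0.06490288577803793 [0.71345255 0.17368268] [0.76470175 0.18588749] 13.395274325633935
12.007175389740683 12.387534913468492 77.45175045830617
```

```bash
python3 -m creep '[[-0.001,0.05,0.001,0],[-0.001,0.10,0.001,0],[-0.001,0.14,0.001,0],[-0.001,0.16,0.001,0],[-0.001,0.16,0.001,0],[-0.001,0.16,0.001,0]]' 60
python3 -m creep '[[0,0,0,0],[0,0,0,0],[0,0,0,0],[0,0,0,0],[0,0,0,0],[0,0,0,0],[0,0,0,0]]' 0
```

```text
clock: 2.45
tcp_pos: [0.5769, 0.1402, 0.0726]
orientation: [-1.563, 0.176, -0.179]
ft_force: [1.1, -0.3, -0.5]
gripper_width: 0.051
clock: 3.32
tcp_pos: [0.575, 0.1403, 0.0723]
orientation: [-1.563, 0.18, -0.175]
ft_force: [-12.5, 0.4, 12.2]
gripper_width: 0.0151
```

```bash
python3 -m creep '[[-0.0015,-0.001,0,0],[-0.0015,-0.001,0,0]]'
```

```text
clock: 3.58
tcp_pos: [0.5751, 0.1403, 0.0724]
orientation: [-1.563, 0.178, -0.178]
ft_force: [1.1, 1.7, -0.8]
gripper_width: 0.0153
```

```bash
python3 -m creep '[[0,0,0,0.1],[0,0,0,0.2],[0,0,0,0.3],[0,0,0,0.4],[0,0,0,0.5],[0,0,0,0.55]]'
```

```text
clock: 4.32
tcp_pos: [0.5743, 0.1406, 0.0724]
orientation: [-1.484, 0.61, -0.607]
ft_force: [-4.3, 3.4, 1.3]
gripper_width: 0.0147
```

```bash
python3 -m creep '[[0,0,0,0.1],[0,0,0,0.2],[0,0,0,0.3],[0,0,0,0.4],[0,0,0,0.5],[0,0,0,0.56],[0,0,0,0.56],[0,0,0,0.56]]'
python3 - <<'E'
from h import *
st,im=snap("wrist","pics/w2.png"); snap("top","pics/top2.png");Rm=R.from_rotvec(st["orientation"]).as_matrix(); print(np.degrees(np.arctan2(Rm[1,0],Rm[0,0])),Rm.round(3))
E
```

```text
clock: 5.32
tcp_pos: [0.5739, 0.1414, 0.0724]
orientation: [-1.311, 1.038, -1.033]
ft_force: [-6.8, 6.9, 2.6]
gripper_width: 0.0156
-76.61302572997623 [[ 0.232 -0.002  0.973]
 [-0.973  0.002  0.232]
 [-0.002 -1.    -0.002]]
```

View pics/w2.png

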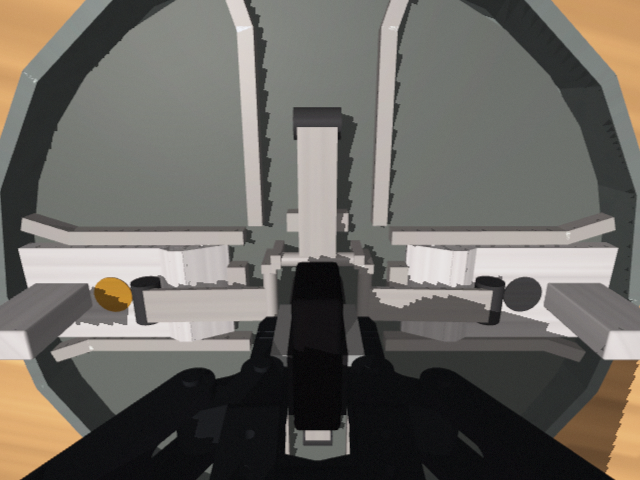

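```bash
python3 -m creep '[[-0.001,0,-0.0007,0],[-0.001,0,-0.0007,0]]'
python3 -m creep '[[0,0,0,0],[0,0,0,0],[0,0,0,0],[0,0,0,0],[0,-0.05,0,0],[0,-0.11,0,0],[0,-0.17,0,0],[0,-0.17,0,0],[0,-0.17,0,0]]' 55
python3 - <<'E'
from h import *
st,im=snap("wrist","pics/w3.png"); a=cv2.imread("pics/w3.png")
print(st["tcp_pos"],st["ft_force"].round(1))
E
```

```text
clock: 5.68
tcp_pos: [0.574, 0.1414, 0.0724]
orientation: [-1.31, 1.036, -1.035]
ft_force: [-0.8, 6.0, -0.4]
gripper_width: 0.0155
clock: 6.8
tcp_pos: [0.5738, 0.1409, 0.2415]
orientation: [-1.312, 1.036, -1.035]
ft_force: [-0.1, 0.3, -0.9]
gripper_width: 0.0467
[0.57377813 0.14086206 0.24146033] [-0.1  0.3 -0.9]
```

View pics/w3.png

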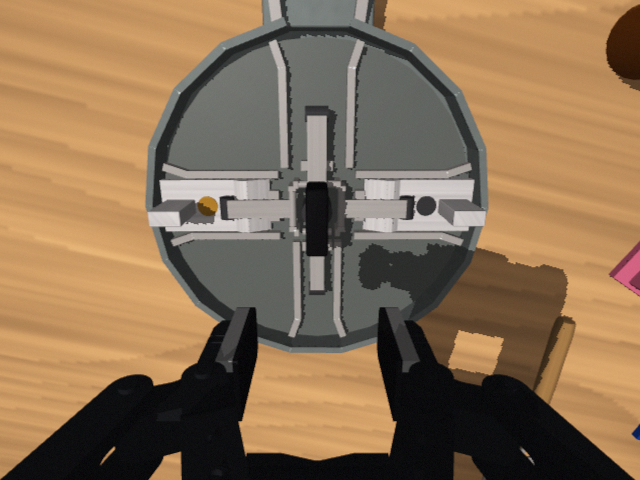

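```bash
python3 -m creep '[[0,0,0.05,0],[0,0,0.09,0],[0,0,0.09,0],[0,0,0.09,0]]'
python3 - <<'E'
from h import *
st,im=snap("wrist","pics/w4.png"); a=cv2.imread("pics/w4.png")
print(st["tcp_pos"],st["qpos"].round(3))
cv2.imwrite("pics/w4a.png",cv2.resize(a[20:280,220:430],None,fx=2.3,fy=2.3,interpolation=cv2.INTER_CUBIC))
E
```

```text
clock: 7.35
tcp_pos: [0.661, 0.1617, 0.2411]
orientation: [-1.312, 1.037, -1.034]
ft_force: [-0.8, 0.7, 0.1]
gripper_width: 0.0469
[0.66099194 0.16171476 0.24105997] [ 0.068  0.676  0.916 -0.     1.552  1.405]
```

View pics/w4a.png

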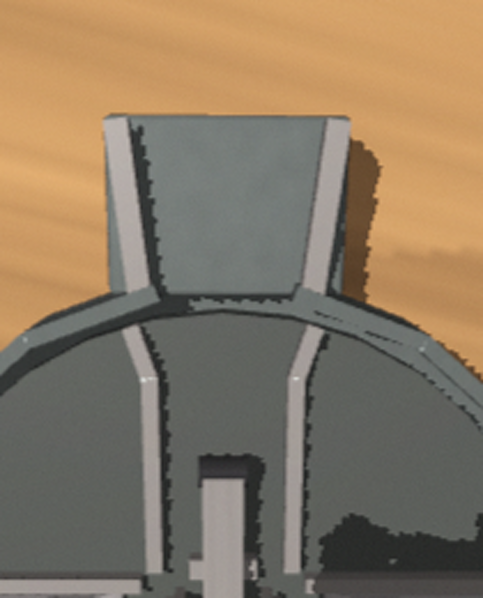

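Run:
```python
from h import *
st=ctrl.read_state(); K,W,p=cam("wrist",st)
A=lambda u,v,z:onplane(K,W,220+u/2.3,20+v/2.3,z)[:2]
az=lambda d:np.degrees(np.arctan2(d[1],d[0]))
l1,l2,r1,r2=A(159,378,.048),A(164,572,.048),A(287,378,.048),A(284,572,.048)
m1,m2=(l1+r1)/2,(l2+r2)/2
f1,f2=A(126,328,.048),A(320,328,.048)
g1,g2,h1,h2=A(130,118,.051),A(326,118,.051),A(152,288,.051),A(301,288,.051)
go,gi=(g1+g2)/2,(h1+h2)/2
print("pocket",m1,m2,az(m1-m2),np.linalg.norm(l1-r1),np.linalg.norm(l2-r2)); print("gate",go,gi,az(go-gi),np.linalg.norm(g1-g2),np.linalg.norm(h1-h2))
d=(m1-m2)/np.linalg.norm(m1-m2)
print("axis from rails",m2-.032*d,m1-.108*d); ax=(m2-.032*d+m1-.108*d)/2
dg=np.array([np.cos(np.radians(13.4)),np.sin(np.radians(13.4))]); n=np.array([-dg[1],dg[0]])
print("lateral mm of go,gi,m1,m2 wrt line thru axis az13.4",[(q-ax)@n*1000 for q in(go,gi,m1,m2,(f1+f2)/2)],[(q-ax)@dg*1000 for q in(go,gi,m1,m2)])
print("az gate from axis",az(go-ax),az(gi-ax),az(m1-ax))
```

```text
pocket [0.68063102 0.16662336] [0.60751689 0.14872636] 13.754503226166653 0.046055500775015155 0.04624829849333175
gate [0.76490755 0.18511016] [0.71193635 0.17286798] 13.013164704680932 0.06417890051845926 0.05154364666272698
axis from rails [0.57643454 0.14111796] [0.5757281  0.14094504]
lateral mm of go,gi,m1,m2 wrt line thru axis az13.4 [np.float64(-0.8814237773961253), np.float64(-0.514362034120916), np.float64(0.6659685958215328), np.float64(0.2002406682206081), np.float64(0.6873873279918623)] [np.float64(193.90074061943528), np.float64(139.53452996707168), np.float64(107.63428961830255), np.float64(32.363030647161324)]
az gate from axis 13.139549656197925 13.18879320970821 13.754503226166653
```

Run:
```python
from h import *
st=ctrl.read_state(); K,W,p=cam("wrist",st)
a=cv2.imread("pics/w4.png").astype(float); g=a[...,2]  # red
def centers(v,us,thr):
    out=[]
    for lo,hi in us:
        x=np.arange(lo,hi); w=np.clip(g[v,lo:hi]-thr,0,None)*(g[v,lo:hi]>thr)
        out.append((x*w).sum()/w.sum() if w.sum()>0 else np.nan)
    return out
print(g[220,275:360].astype(int).tolist()); print(g[100,262:372].astype(int).tolist())
az=lambda d:np.degrees(np.arctan2(d[1],d[0]))
def run(vs,us,z,thr):
    M=[];wd=[]
    for v in vs:
        l,r=centers(v,us(v) if callable(us) else us,thr)
        L,Q=onplane(K,W,l,v,z)[:2],onplane(K,W,r,v,z)[:2]; M.append((L+Q)/2); wd.append(np.linalg.norm(L-Q))
    M=np.array(M); c=M.mean(0); d=np.linalg.svd(M-c)[2][0]; d*=np.sign(d[0]); print("n",len(M),"c",c,"az",az(d),"width",np.min(wd),np.max(wd),"resid mm",1e3*np.abs((M-c)@[-d[1],d[0]]).max()); return c,d
ax=np.array([.5761,.1410])
c,d=run(range(190,262),[(276,297),(340,356)],.048,130); print("from ax",az(c-ax))
c,d=run(range(78,136),[(262,292),(345,375)],.051,125); print("from ax",az(c-ax))
```

```text
[97, 96, 97, 97, 94, 96, 104, 141, 165, 165, 164, 164, 165, 161, 121, 46, 43, 43, 42, 72, 94, 93, 94, 95, 95, 95, 95, 95, 93, 95, 87, 64, 43, 43, 43, 43, 42, 43, 44, 42, 42, 43, 42, 42, 42, 41, 44, 43, 43, 45, 42, 44, 44, 41, 44, 42, 42, 43, 65, 92, 95, 94, 95, 93, 94, 93, 92, 96, 92, 132, 163, 163, 163, 163, 164, 163, 126, 59, 71, 95, 96, 92, 97, 94, 94]
[219, 219, 218, 185, 125, 117, 148, 177, 182, 180, 180, 183, 180, 179, 181, 180, 153, 90, 52, 51, 53, 51, 52, 83, 115, 120, 123, 120, 119, 123, 120, 123, 121, 121, 123, 123, 122, 122, 120, 123, 121, 120, 121, 122, 121, 122, 121, 121, 120, 120, 120, 120, 119, 120, 120, 118, 117, 119, 119, 119, 119, 121, 120, 119, 119, 117, 117, 116, 118, 115, 117, 116, 113, 115, 115, 117, 116, 117, 116, 116, 118, 118, 118, 119, 119, 116, 117, 118, 118, 116, 118, 116, 117, 117, 106, 101, 141, 170, 169, 169, 170, 171, 169, 170, 170, 169, 128, 55, 50, 82]
n 72 c [0.64575913 0.15875106] az 13.54065479710167 width 0.05285771351196731 0.053211880688628706 resid mm 0.10033957039723285
from ax 14.296270547440445
n 58 c [0.73973378 0.18161124] az 10.558322042736943 width 0.06739533217340606 0.0760826121290119 resid mm 0.6732007334342973
from ax 13.938257494065434
```

Run:
```python
from h import *
st=ctrl.read_state(); K,W,p=cam("wrist",st)
a=cv2.imread("pics/w4.png").astype(float); g=a[...,2]; b=a[...,0]
sat=(a.max(2)-a.min(2))
az=lambda d:np.degrees(np.arctan2(d[1],d[0]))
def mids(vs,us,z,thr):
    M=[]
    for v in vs:
        o=[]
        for lo,hi in us:
            x=np.arange(lo,hi); w=((g[v,lo:hi]>thr)&(sat[v,lo:hi]<40)).astype(float)
            o.append((x*w).sum()/w.sum())
        M.append((onplane(K,W,o[0],v,z)[:2]+onplane(K,W,o[1],v,z)[:2])/2)
    M=np.array(M); c=M.mean(0); d=np.linalg.svd(M-c)[2][0]; d*=np.sign(d[0]); n=np.array([-d[1],d[0]])
    print(len(M),c,az(d),1e3*np.abs((M-c)@n).max()); return c,d
c1,d1=mids(range(190,262),[(276,297),(340,356)],.048,135)
c2,d2=mids(range(78,138),[(262,292),(345,375)],.051,135)
print("line between pocket centre and gate centre az",az(c2-c1))
# axis on the pocket line: stand centre fit
ax=c1-d1*.070; print("ax",ax,"gate az from ax",az(c2-ax), "lat offset of gate centre from pocket line mm",1e3*(c2-c1)@[-d1[1],d1[0]])
```

```text
72 [0.64575148 0.15878297] 13.560984345565581 0.2946023899299313
60 [0.73936158 0.17996764] 12.849705076092986 0.29783251074240935
line between pocket centre and gate centre az 12.75166533853441
ax [0.57770302 0.14236936] gate az from ax 13.092990089122718 lat offset of gate centre from pocket line mm -1.3556612634362286
```

```bash
python3 -m creep '[[0,0.0,0.05,0],[0,0.03,0.11,0],[0,0.08,0.11,0],[0,0.08,0.11,0],[0,0.08,0.11,0]]'
python3 - <<'E'
from h import *
st,im=snap("wrist","pics/w5.png"); 
print(st["tcp_pos"],st["qpos"].round(3))
E
```

```text
clock: 8.02
tcp_pos: [0.7684, 0.1872, 0.1655]
orientation: [-1.309, 1.033, -1.037]
ft_force: [-0.1, 1.1, 1.4]
gripper_width: 0.0471
[0.76840664 0.18716278 0.16552001] [ 0.091  1.057  0.407 -0.     1.675  1.428]
```

View pics/w5.png

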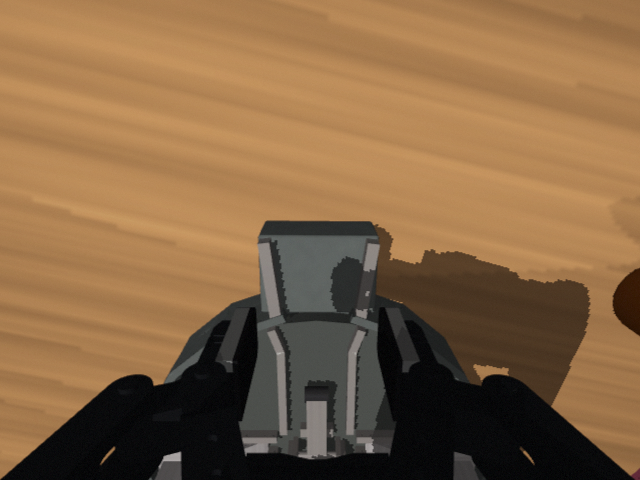

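Run:
```python
from h import *
a=cv2.imread("pics/w5.png")
cv2.imwrite("pics/w5a.png",cv2.resize(a[215:445,240:395],None,fx=2.6,fy=2.6,interpolation=cv2.INTER_CUBIC))
```

```text
(no output)
```

View pics/w5a.png

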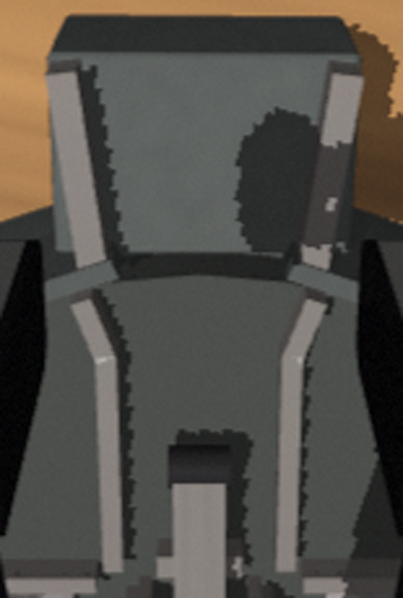

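Run:
```python
from h import *
st=ctrl.read_state(); K,W,p=cam("wrist",st)
A=lambda u,v,z:onplane(K,W,240+u/2.6,215+v/2.6,z)[:2]
az=lambda d:np.degrees(np.arctan2(d[1],d[0]))
m1=(A(117,360,.048)+A(282,360,.048))/2; m2=(A(123,572,.048)+A(277,572,.048))/2
o=(A(76,72,.051)+A(331,72,.051))/2; i=(A(104,264,.051)+A(304,264,.051))/2  # inner-edge tops
x=(A(50,72,.051)+A(362,72,.051))/2
ch=(A(50,52,.040)+A(358,52,.040))/2
for n,q in zip("m1 m2 o i x ch".split(),(m1,m2,o,i,x,ch)): print(n,q.round(4))
ax=m2-.032*(m1-m2)/np.linalg.norm(m1-m2)
print("pocket",az(m1-m2),"gate oi",az(o-i),"from ax",ax,[az(q-ax).round(2) for q in (o,i,x,ch)])
```

```text
m1 [0.6803 0.1663]
m2 [0.6072 0.1486]
o [0.7654 0.1856]
i [0.7119 0.1726]
x [0.7656 0.1849]
ch [0.7673 0.1859]
pocket 13.568919240948022 gate oi 13.662015629941015 from ax [0.57613901 0.14111024] [np.float64(13.21), np.float64(13.04), np.float64(13.03), np.float64(13.17)]
```

```bash
python3 -m creep '[[0.03,-0.05,-0.02,0.05],[0.465,-0.085,-0.293,0.67],[0.465,-0.085,-0.293,0.67],[0.465,-0.085,-0.293,0.67],[0.465,-0.085,-0.293,0.67],[0.465,-0.085,-0.293,0.67],[0.465,-0.085,-0.293,0.67],[0.465,-0.085,-0.293,0.67],[0.465,-0.085,-0.293,0.67],[0.465,-0.085,-0.293,0.67],[0.465,-0.085,-0.293,0.67],[0.465,-0.085,-0.293,0.67]]' 50
python3 - <<'E'
from h import *
st,im=snap("wrist","pics/w6.png"); 
print(st["tcp_pos"],st["qpos"].round(3))
E
```

```text
clock: 9.57
tcp_pos: [0.592, -0.3313, 0.2485]
orientation: [-0.971, 1.52, -1.522]
ft_force: [0.0, 0.3, -0.5]
gripper_width: 0.043
[ 0.59198414 -0.33125797  0.24846317] [-0.683  0.665  0.915  0.     1.56   1.323]
```

View pics/w6.png

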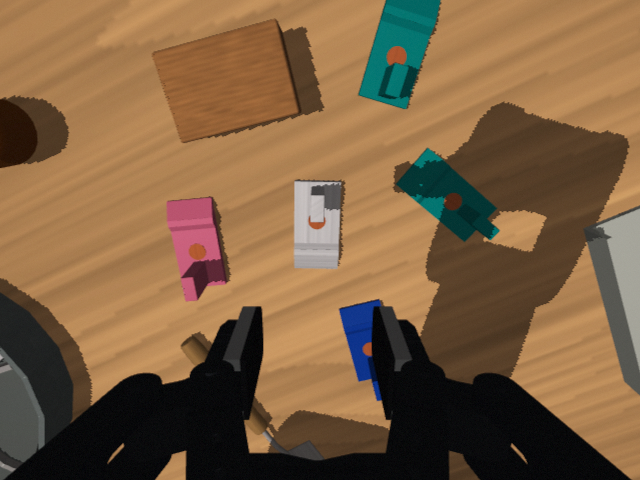

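Run:
```python
from h import *
a=cv2.imread("pics/w6.png")
cv2.imwrite("pics/w6a.png",cv2.resize(a[170:280,280:355],None,fx=5.4,fy=5.4,interpolation=cv2.INTER_CUBIC))
```

```text
(no output)
```

View pics/w6a.png

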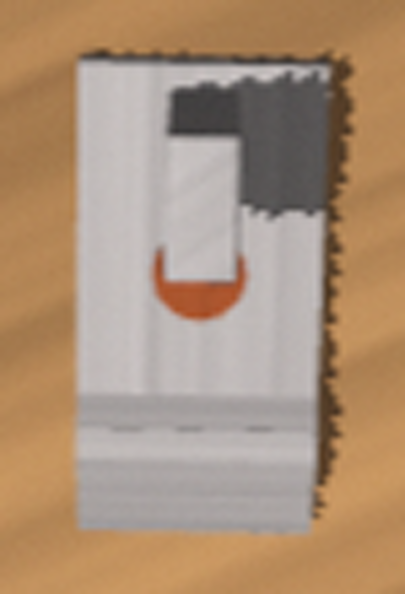

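Run:
```python
from h import *
st=ctrl.read_state(); K,W,p=cam("wrist",st)
A=lambda u,v,z:onplane(K,W,280+u/5.4,170+v/5.4,z)[:2]
az=lambda d:np.degrees(np.arctan2(d[1],d[0]))
t=(A(79,62,.008)+A(330,66,.008))/2; n=(A(78,528,.003)+A(308,532,.003))/2
tb=[A(*q,.05) for q in((170,137),(240,137),(165,282),(237,282))]
tab=sum(tb)/4
print("tail",t,"nose",n,np.linalg.norm(t-n),az(n-t)); d=(n-t)/np.linalg.norm(n-t)
print("tab",tab,"predicted",(t+n)/2-.029*d,"len",np.linalg.norm((tb[0]+tb[1]-tb[2]-tb[3])/2),"w",np.linalg.norm(tb[0]-tb[1]),"az",az(tb[2]+tb[3]-tb[0]-tb[1]))
print("edge az",az(A(78,528,.003)-A(79,62,.008)),az(A(308,532,.003)-A(330,66,.008)))
Rm=R.from_rotvec(st["orientation"]).as_matrix(); print("tool x az",az(Rm[:2,0]),"tool z az",az(Rm[:2,2]))
for q in (tab,(t+n)/2-.029*d): print("shift",Rm.T@np.append(q-st["tcp_pos"][:2],0.021-st["tcp_pos"][2]))
```

```text
tail [ 0.60492725 -0.33754766] nose [ 0.52464749 -0.29812479] 0.08943714110437812 153.84579357189438
tab [ 0.59069137 -0.33066948] predicted [ 0.59081809 -0.33061909] len 0.023559189298058357 w 0.010960808974963085 az 153.68371872928077
edge az 153.90768486260572 153.78397762816638
tool x az -114.87060678732416 tool z az -24.87060868451826
shift [ 1.15497765e-04  2.27124214e-01 -1.64779290e-03]
shift [ 1.64841800e-05  2.27124301e-01 -1.55402324e-03]
```

```bash
python3 -m creep '[[0,0.06,-0.0015,0.023],[0,0.12,-0.0015,0.023],[0,0.18,-0.0015,0.023],[0,0.21,-0.0015,0.023],[0,0.226,-0.0015,0.023],[0,0.226,-0.0015,0.023],[0,0.226,-0.0015,0.023]]' 50
python3 -m creep '[[0,0,0,0],[0,0,0,0],[0,0,0,0],[0,0,0,0],[0,0,0,0],[0,0,0,0],[0,0,0,0]]' 0
```

```text
clock: 10.5
tcp_pos: [0.5909, -0.3326, 0.0231]
orientation: [-0.955, 1.536, -1.541]
ft_force: [0.2, -0.4, -0.7]
gripper_width: 0.0425
clock: 11.38
tcp_pos: [0.5905, -0.3327, 0.0224]
orientation: [-0.955, 1.537, -1.54]
ft_force: [-1.0, 0.8, 6.7]
gripper_width: 0.011
```

```bash
python3 -m creep '[[0,-0.03,0,0],[0,-0.08,0,0],[0,-0.13,0,0],[0,-0.16,0,0],[0,-0.16,0,0],[0,-0.16,0,0]]'
python3 - <<'E'
from h import *
st,im=snap("wrist","pics/w7.png"); Rm=R.from_rotvec(st["orientation"]).as_matrix();print(np.degrees(np.arctan2(Rm[1,0],Rm[0,0])),st["tcp_pos"])
E
```

```text
clock: 12.12
tcp_pos: [0.5895, -0.332, 0.1794]
orientation: [-0.957, 1.542, -1.537]
ft_force: [0.9, 0.0, -1.6]
gripper_width: 0.0112
-116.3158340482511 [ 0.58946919 -0.33200336  0.17941794]
```

View pics/w7.png

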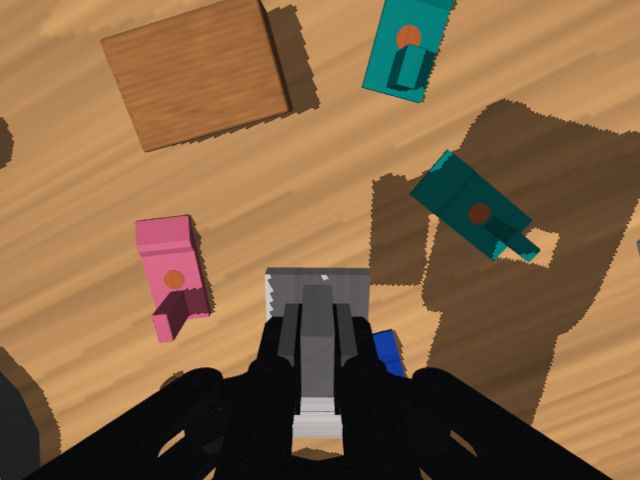

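```bash
python3 - <<'E'
from h import *
M=np.array(ctrl.camera_params("wrist")["mount"]);K=np.array(ctrl.camera_params("wrist")["camera_matrix"])
def tp(u,v,y):
    o,d=ray(K,M,u,v); return o+d*(y-o[1])/d[1]
for n,q in dict(tailL=(266,268,.0144),tailR=(369,268,.0144),nose=(318,437,.0194)).items(): print(n,(1e3*tp(*q)).round(1))
E
python3 -m creep '[[-0.05,-0.01,-0.006,-0.05],[-0.548,-0.01,-0.064,-0.688],[-0.548,-0.01,-0.064,-0.688],[-0.548,-0.01,-0.064,-0.688],[-0.548,-0.01,-0.064,-0.688],[-0.548,-0.01,-0.064,-0.688],[-0.548,-0.01,-0.064,-0.688],[-0.548,-0.01,-0.064,-0.688],[-0.548,-0.01,-0.064,-0.688],[-0.548,-0.01,-0.064,-0.688],[-0.548,-0.01,-0.064,-0.688],[-0.548,-0.01,-0.064,-0.688]]'
python3 - <<'E'
from h import *
st,im=snap("wrist","pics/w8.png"); Rm=R.from_rotvec(st["orientation"]).as_matrix();print(np.degrees(np.arctan2(Rm[1,0],Rm[0,0])),np.degrees(np.arctan2(Rm[1,2],Rm[0,2])),st["tcp_pos"],st["qpos"].round(3))
E
```

```text
tailL [-21.2  14.4  18.7]
tailR [21.2 14.4 18.7]
nose [  0.4  19.4 -73.6]
clock: 13.68
tcp_pos: [0.7755, 0.1862, 0.1907]
orientation: [-1.309, 1.041, -1.039]
ft_force: [-1.1, -0.0, -1.1]
gripper_width: 0.0111
-76.9539486690204 13.046048163458009 [0.77546284 0.18615522 0.19074772] [ 0.089  1.109  0.241 -0.     1.793  1.432]
```

View pics/w8.png

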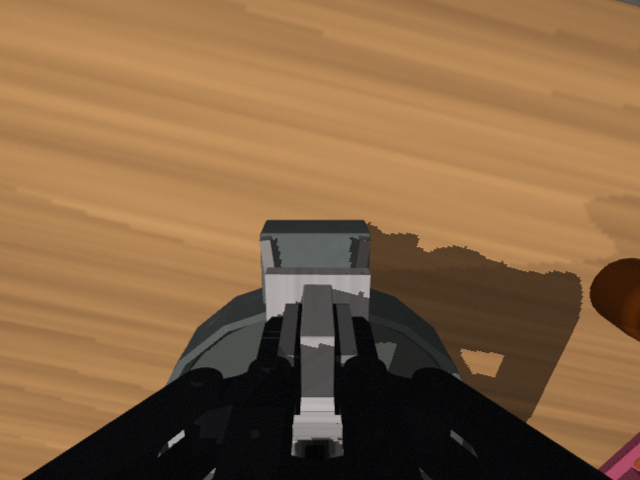

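```bash
python3 -m creep '[[-0.0015,0.04,0,0],[-0.0015,0.08,0.01,0],[-0.0015,0.105,0.02,0],[-0.0015,0.105,0.02,0],[-0.0015,0.105,0.02,0],[-0.0015,0.105,0.02,0]]'
python3 - <<'E'
from h import *
st,im=snap("wrist","pics/w9.png"); snap("scene","pics/s9.png"); Rm=R.from_rotvec(st["orientation"]).as_matrix();print(np.degrees(np.arctan2(Rm[1,2],Rm[0,2])),st["tcp_pos"],st["qpos"].round(3))
a=cv2.imread("pics/s9.png"); cv2.imwrite("pics/s9a.png",cv2.resize(a[90:270,330:550],None,fx=3.3,fy=3.3,interpolation=cv2.INTER_CUBIC))
a=cv2.imread("pics/w9.png"); cv2.imwrite("pics/w9a.png",cv2.resize(a[190:480,200:440],None,fx=2,fy=2,interpolation=cv2.INTER_CUBIC))
E
```

```text
clock: 14.48
tcp_pos: [0.795, 0.1931, 0.0888]
orientation: [-1.307, 1.037, -1.041]
ft_force: [0.2, -0.4, -0.5]
gripper_width: 0.0109
13.096493509311516 [0.79503404 0.19307439 0.08876126] [ 0.096  1.205  0.303 -0.     1.63   1.438]
```

View pics/w9a.png

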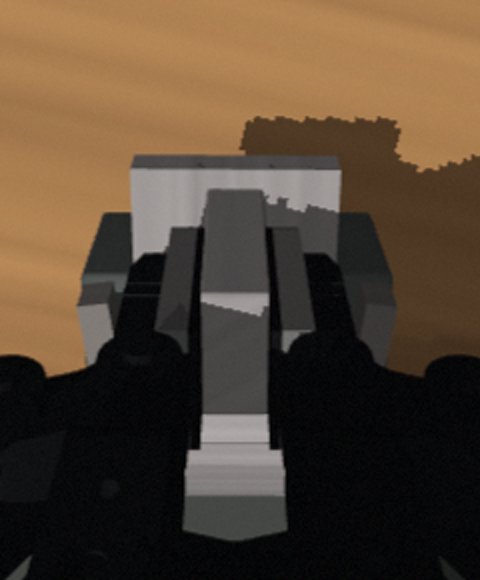

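View pics/s9a.png

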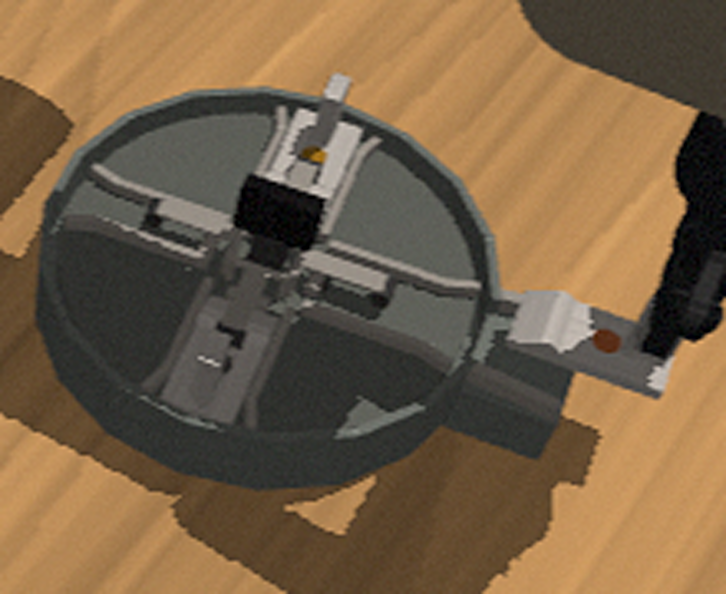

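```bash
python3 -m creep '[[0.0007,0.01,0,0],[0.0007,0.02,0,0],[0.0007,0.02,0,0],[0.0007,0.02,0,0],[0.0007,0.02,0,0]]'
```

```text
clock: 15.2
tcp_pos: [0.795, 0.1926, 0.0667]
orientation: [-1.308, 1.038, -1.039]
ft_force: [-0.5, 0.2, -0.7]
gripper_width: 0.0108
```

```bash
python3 -m creep '[[0,0.002,0,0],[0,0.0035,0,0],[0,0.0035,0,0],[0,0.0035,0,0]]'
```

```text
clock: 15.7
tcp_pos: [0.7948, 0.1926, 0.0628]
orientation: [-1.309, 1.039, -1.039]
ft_force: [0.3, -0.2, -1.5]
gripper_width: 0.0112
```

```bash
python3 -m creep '[[0,0,-0.006,0],[0,0,-0.012,0],[0,0,-0.018,0],[0,0,-0.024,0],[0,0,-0.03,0],[0,0,-0.03,0],[0,0,-0.03,0]]'
```

```text
clock: 16.58
tcp_pos: [0.7658, 0.1858, 0.0629]
orientation: [-1.309, 1.039, -1.039]
ft_force: [-0.5, 0.8, -1.3]
gripper_width: 0.0107
```

```bash
python3 -m creep '[[0,0,-0.006,0],[0,0,-0.012,0],[0,0,-0.018,0],[0,0,-0.024,0],[0,0,-0.03,0],[0,0,-0.03,0],[0,0,-0.03,0]]'
python3 - <<'E'
from h import *
st,im=snap("wrist","pics/w10.png"); 
a=cv2.imread("pics/w10.png"); cv2.imwrite("pics/w10a.png",cv2.resize(a[190:480,180:460],None,fx=2,fy=2,interpolation=cv2.INTER_CUBIC))
E
```

```text
clock: 17.45
tcp_pos: [0.7365, 0.179, 0.0629]
orientation: [-1.309, 1.039, -1.039]
ft_force: [0.4, -0.3, -0.6]
gripper_width: 0.0107
```

View pics/w10a.png

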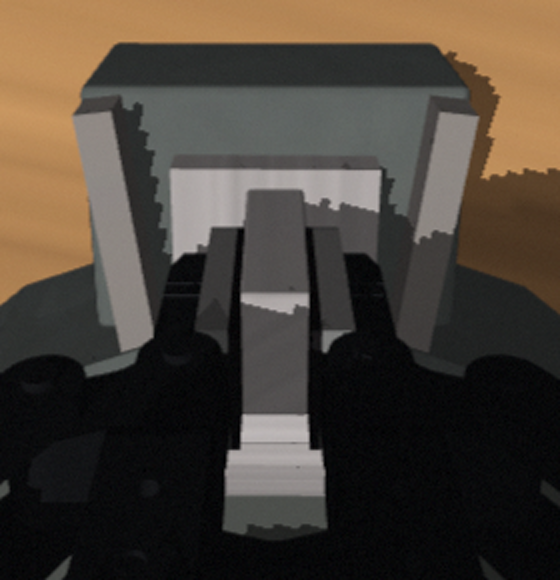

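```bash
python3 -m creep '[[0,0,-0.005,0],[0,0,-0.01,0],[0,0,-0.015,0],[0,0,-0.02,0],[0,0,-0.025,0],[0,0,-0.025,0],[0,0,-0.025,0]]'
```

```text
clock: 18.38
tcp_pos: [0.7118, 0.1732, 0.0625]
orientation: [-1.31, 1.04, -1.039]
ft_force: [-0.6, -0.8, -2.6]
gripper_width: 0.011
```

```bash
python3 -m creep '[[0,0,-0.003,0],[0,0,-0.006,0],[0,0,-0.009,0],[0,0,-0.009,0]]'
```

```text
clock: 18.88
tcp_pos: [0.7032, 0.1713, 0.0627]
orientation: [-1.309, 1.039, -1.039]
ft_force: [2.2, 0.3, -4.2]
gripper_width: 0.0111
```

```bash
python3 -m creep '[[0,0,-0.003,0],[0,0,-0.006,0],[0,0,-0.006,0]]'; python3 -m creep '[[0,0,-0.003,0],[0,0,-0.006,0],[0,0,-0.006,0]]'
```

```text
clock: 19.25
tcp_pos: [0.6965, 0.1698, 0.0625]
orientation: [-1.311, 1.041, -1.038]
ft_force: [-1.8, 0.1, -3.4]
gripper_width: 0.011
clock: 19.62
tcp_pos: [0.6909, 0.1684, 0.0627]
orientation: [-1.31, 1.04, -1.038]
ft_force: [-3.2, -0.8, -3.6]
gripper_width: 0.0108
```

```bash
for i in 1; do python3 -m creep '[[0,0,-0.0015,0],[0,0,-0.003,0],[0,0,-0.003,0]]'; done; python3 -m creep '[[0,0,-0.001,0],[0,0,-0.002,0],[0,0,-0.002,0]]'
```

```text
clock: 20.0
tcp_pos: [0.6889, 0.1679, 0.063]
orientation: [-1.308, 1.038, -1.04]
ft_force: [2.0, 0.9, -4.5]
gripper_width: 0.0109
clock: 20.38
tcp_pos: [0.6867, 0.1674, 0.0629]
orientation: [-1.309, 1.039, -1.039]
ft_force: [1.3, 0.7, -3.6]
gripper_width: 0.0108
```

```bash
python3 -m creep '[[0,0,-0.001,0],[0,0,-0.002,0],[0,0,-0.002,0]]'; python3 -m creep '[[0,0,-0.001,0],[0,0,-0.002,0],[0,0,-0.002,0]]'
```

```text
clock: 20.75
tcp_pos: [0.6847, 0.1669, 0.0629]
orientation: [-1.309, 1.039, -1.039]
ft_force: [2.2, 0.1, -2.8]
gripper_width: 0.0108
clock: 21.12
tcp_pos: [0.6842, 0.1669, 0.0637]
orientation: [-1.305, 1.036, -1.041]
ft_force: [8.5, 1.8, -3.9]
gripper_width: 0.0115
```

```bash
python3 -m creep '[[0,0,-0.001,0],[0,0,-0.002,0],[0,0,-0.002,0]]'
```

```text
clock: 21.5
tcp_pos: [0.6835, 0.1667, 0.0647]
orientation: [-1.302, 1.033, -1.043]
ft_force: [12.3, 4.3, -2.0]
gripper_width: 0.011
```

```bash
python3 -m creep '[[0,0,-0.001,0],[0,0,-0.002,0],[0,0,-0.002,0]]'
```

```text
clock: 21.88
tcp_pos: [0.6827, 0.1665, 0.0657]
orientation: [-1.298, 1.031, -1.045]
ft_force: [16.8, 6.2, -0.3]
gripper_width: 0.0109
```

```bash
python3 -m creep '[[0,0,0.002,0],[0,0,0.003,0],[0,0,0.003,0]]'
python3 - <<'E'
from h import *
st,im=snap("wrist","pics/w11.png"); Rm=R.from_rotvec(st["orientation"]).as_matrix();print(Rm.round(4),st["tcp_pos"])
a=cv2.imread("pics/w11.png"); cv2.imwrite("pics/w11a.png",cv2.resize(a[190:480,180:460],None,fx=2,fy=2,interpolation=cv2.INTER_CUBIC))
snap("scene","pics/s11.png");a=cv2.imread("pics/s11.png"); cv2.imwrite("pics/s11a.png",cv2.resize(a[90:270,330:550],None,fx=3.3,fy=3.3,interpolation=cv2.INTER_CUBIC))
E
```

```text
clock: 22.25
tcp_pos: [0.6833, 0.1667, 0.0644]
orientation: [-1.305, 1.036, -1.041]
ft_force: [7.0, 3.4, 1.5]
gripper_width: 0.0108
[[ 2.268e-01  4.700e-03  9.739e-01]
 [-9.740e-01  9.000e-04  2.268e-01]
 [ 1.000e-04 -1.000e+00  4.800e-03]] [0.68325042 0.16668939 0.06439671]
```

View pics/w11a.png

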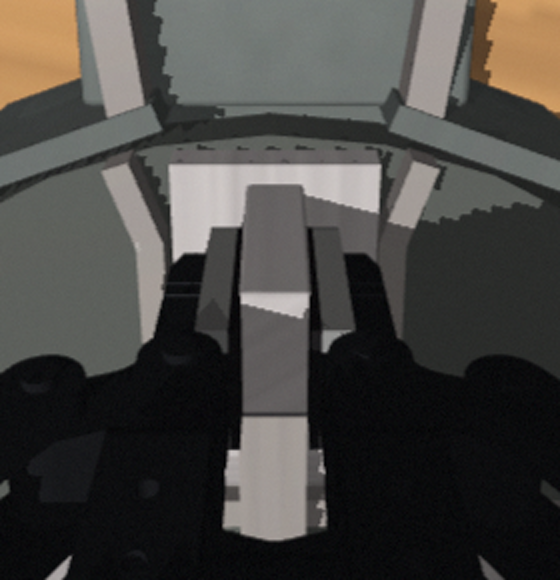

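View pics/s11a.png

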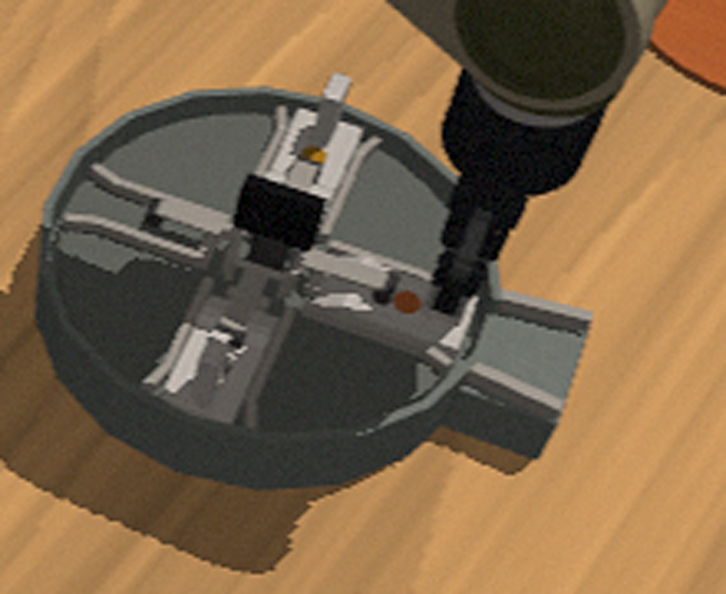

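```bash
python3 -m creep '[[0,0.001,0.0005,0],[0,0.0015,0.0007,0],[0,0.0015,0.0007,0]]'
```

```text
clock: 22.72
tcp_pos: [0.6836, 0.1668, 0.0637]
orientation: [-1.306, 1.036, -1.041]
ft_force: [3.5, 1.4, 7.5]
gripper_width: 0.0108
```

```bash
python3 -m creep '[[0,0,0,0],[0,0,0,0],[0,0,0,0]]' 35
python3 -m creep '[[0,-0.03,0,0],[0,-0.07,0,0],[0,-0.12,0,0],[0,-0.16,0,0],[0,-0.16,0,0],[0,-0.16,0,0]]'
python3 - <<'E'
from h import *
st,im=snap("wrist","pics/w12.png");snap("scene","pics/s12.png");print(st["tcp_pos"])
a=cv2.imread("pics/w12.png"); cv2.imwrite("pics/w12a.png",cv2.resize(a[60:330,200:440],None,fx=2.2,fy=2.2,interpolation=cv2.INTER_CUBIC))
a=cv2.imread("pics/s12.png"); cv2.imwrite("pics/s12a.png",cv2.resize(a[90:270,330:550],None,fx=3.3,fy=3.3,interpolation=cv2.INTER_CUBIC))
E
```

```text
clock: 23.1
tcp_pos: [0.6823, 0.1664, 0.0611]
orientation: [-1.309, 1.04, -1.039]
ft_force: [-0.1, 0.0, -0.7]
gripper_width: 0.0296
clock: 23.85
tcp_pos: [0.6821, 0.1664, 0.22]
orientation: [-1.31, 1.04, -1.038]
ft_force: [-0.9, -0.4, -0.1]
gripper_width: 0.0298
[0.68213259 0.16636193 0.22002477]
```

View pics/w12a.png

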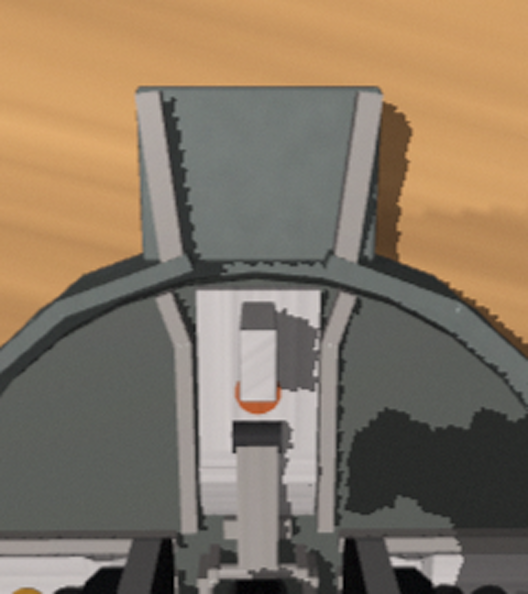

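View pics/s12a.png

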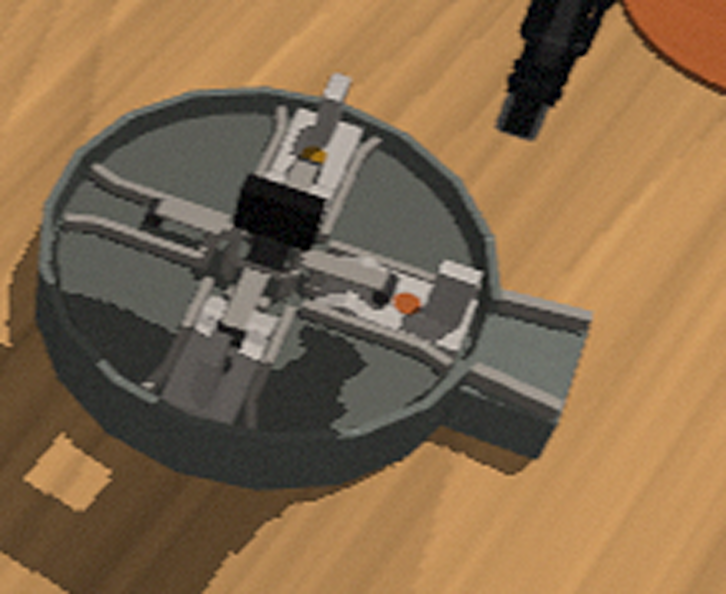

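Run:
```python
from h import *
st=ctrl.read_state(); K,W,p=cam("wrist",st)
A=lambda u,v,z:onplane(K,W,200+u/2.2,60+v/2.2,z)[:2]
az=lambda d:np.degrees(np.arctan2(d[1],d[0]))
ax=np.array([.5761,.1411])
m1=(A(191,345,.048)+A(324,345,.048))/2; m2=(A(197,531,.048)+A(319,531,.048))/2
o=(A(160,92,.051)+A(358,92,.051))/2; i=(A(184,260,.051)+A(334,260,.051))/2
t=(A(197,290,.048)+A(320,290,.048))/2; h2=(A(201,480,.052)+A(315,480,.052))/2
tb=(A(241,330,.09)+A(277,330,.09)+A(240,402,.09)+A(275,402,.09))/4
ax2=m2-.032*(m1-m2)/np.linalg.norm(m1-m2)
print("ax",ax2,"pocket az",az(m1-m2),"gate az",az(o-ax2),az(i-ax2),az(o-i)); print("tail",t,np.linalg.norm(t-ax),np.linalg.norm(t-ax2),"holder az",az(t-h2),"tab r",np.linalg.norm(tb-ax2),"m1 r",np.linalg.norm(m1-ax2),"gate o r",np.linalg.norm(o-ax2))
```

```text
ax [0.57683005 0.14163746] pocket az 13.326343583168855 gate az 13.113333229347004 13.074762873732505 13.209907978861024
tail [0.69997672 0.17039075] 0.12729253903528315 0.1264589015481831 holder az 13.048591056381792 tab r 0.11071843925744242 m1 r 0.10638252187695972 gate o r 0.1925426845864907
```

```bash
python3 -m creep '[[0,0,0.02,0],[0,0,0.042,0],[0,0.05,0.042,0],[0,0.1,0.042,0],[0,0.14,0.042,0],[0,0.159,0.042,0],[0,0.159,0.042,0],[0,0.159,0.042,0]]' 0
python3 - <<'E'
from h import *
st,im=snap("wrist","pics/w13.png");snap("scene","pics/s13.png")
a=cv2.imread("pics/w13.png"); cv2.imwrite("pics/w13a.png",cv2.resize(a[190:480,180:460],None,fx=2,fy=2,interpolation=cv2.INTER_CUBIC))
a=cv2.imread("pics/s13.png"); cv2.imwrite("pics/s13a.png",cv2.resize(a[90:270,330:550],None,fx=3.3,fy=3.3,interpolation=cv2.INTER_CUBIC))
E
```

```text
clock: 24.95
tcp_pos: [0.7243, 0.176, 0.0644]
orientation: [-1.307, 1.037, -1.041]
ft_force: [-0.1, -0.6, 1.1]
gripper_width: 0.0003
```

View pics/w13a.png

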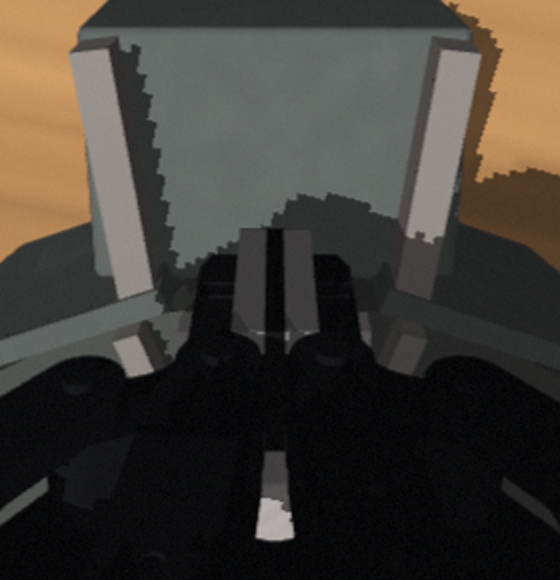

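View pics/s13a.png

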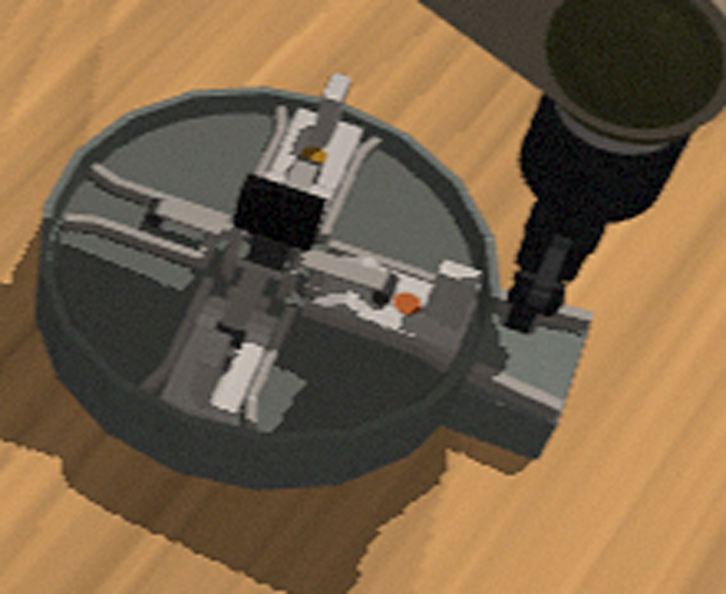

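```bash
python3 -m creep '[[0,0.003,-0.004,0],[0,0.003,-0.008,0],[0,0.003,-0.012,0],[0,0.003,-0.014,0],[0,0.003,-0.014,0]]'; python3 -m creep '[[0,0,-0.001,0],[0,0,-0.002,0],[0,0,-0.002,0]]'
```

```text
clock: 25.68
tcp_pos: [0.7098, 0.1728, 0.0595]
orientation: [-1.309, 1.039, -1.039]
ft_force: [0.1, 0.6, 0.5]
gripper_width: -0.0002
clock: 26.05
tcp_pos: [0.7078, 0.1723, 0.0593]
orientation: [-1.309, 1.039, -1.039]
ft_force: [0.4, 0.0, 0.9]
gripper_width: 0.0
```

```bash
python3 -m creep '[[0,0,-0.001,0],[0,0,-0.002,0],[0,0,-0.002,0]]'
```

```text
clock: 26.42
tcp_pos: [0.7063, 0.172, 0.0596]
orientation: [-1.307, 1.038, -1.04]
ft_force: [4.1, 1.2, -0.2]
gripper_width: 0.0
```

```bash
python3 -m creep '[[0,0,-0.001,0],[0,0,-0.0015,0],[0,0,-0.0015,0]]'
```

```text
clock: 26.8
tcp_pos: [0.706, 0.1718, 0.0605]
orientation: [-1.305, 1.035, -1.041]
ft_force: [8.2, 3.0, -0.1]
gripper_width: -0.0002
```

```bash
python3 -m creep '[[0,0,-0.001,0],[0,0,-0.001,0]]'
```

```text
clock: 27.05
tcp_pos: [0.7058, 0.1718, 0.0611]
orientation: [-1.303, 1.034, -1.043]
ft_force: [12.2, 3.5, 2.1]
gripper_width: 0.0
```

```bash
python3 -m creep '[[0,0,0.002,0],[0,0,0.004,0],[0,0,0.015,0],[0,0,0.02,0],[0,-0.04,0.02,0],[0,-0.1,0.02,0],[0,-0.16,-0.01,0],[0,-0.16,-0.03,0],[0,-0.16,-0.03,0],[0,-0.16,-0.03,0]]'
python3 - <<'E'
from h import *
st,im=snap("wrist","pics/w14.png");snap("scene","pics/s14.png");print(st["tcp_pos"]); snap("top","pics/top14.png")
a=cv2.imread("pics/w14.png"); cv2.imwrite("pics/w14a.png",cv2.resize(a[60:330,200:440],None,fx=2.2,fy=2.2,interpolation=cv2.INTER_CUBIC))
a=cv2.imread("pics/s14.png"); cv2.imwrite("pics/s14a.png",cv2.resize(a[90:270,330:550],None,fx=3.3,fy=3.3,interpolation=cv2.INTER_CUBIC))
E
```

```text
clock: 28.3
tcp_pos: [0.6744, 0.1645, 0.2185]
orientation: [-1.31, 1.04, -1.038]
ft_force: [-0.2, 0.3, 0.5]
gripper_width: 0.0001
[0.67436024 0.16448695 0.21845109]
```

View pics/w14a.png

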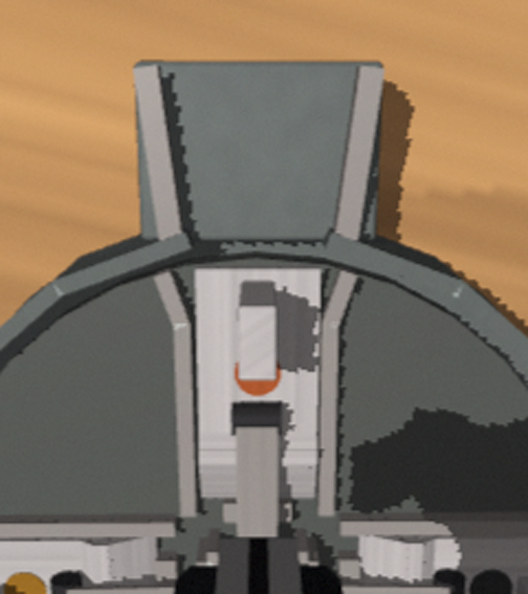

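View pics/s14a.png

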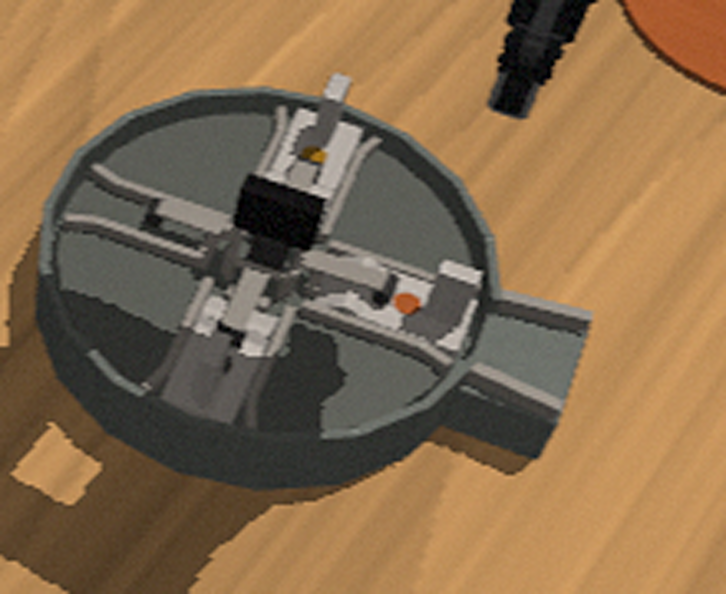

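View pics/top14.png

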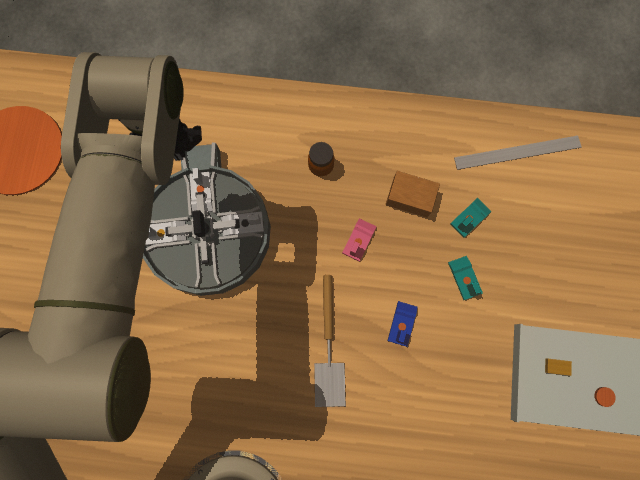

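Run:
```python
from h import *
st=ctrl.read_state(); K,W,p=cam("wrist",st)
A=lambda u,v,z:onplane(K,W,200+u/2.2,60+v/2.2,z)[:2]
az=lambda d:np.degrees(np.arctan2(d[1],d[0])); nn=np.linalg.norm
m1=(A(190,324,.048)+A(326,324,.048))/2; m2=(A(197,515,.048)+A(319,515,.048))/2
o=(A(160,66,.051)+A(358,66,.051))/2; i=(A(182,238,.051)+A(336,238,.051))/2
t=(A(195,268,.048)+A(321,268,.048))/2; tb=(A(240,305,.09)+A(276,305,.09)+A(239,380,.09)+A(275,380,.09))/4
ax=np.array([.5761,.1411])
print("pocket",az(m1-m2),"gate",az(o-ax),az(i-ax),"tail r",nn(t-ax),"tab r",nn(tb-ax),"knee r",nn(m1-ax),"tail-knee",nn(t-m1),"jaw contact tab r ~.1108")
```

```text
pocket 13.189317953061929 gate 13.194723066117753 13.18825984104569 tail r 0.12782660779532964 tab r 0.11195808390392832 knee r 0.10779452879258919 tail-knee 0.020032164801910984 jaw contact tab r ~.1108
```

```bash
python3 -c "
from workcell import ctrl
print(ctrl.job_done())"
```

```text
the job is handed in; nothing more can be done
None
```

I turned the carousel about −64° by its handle so the wide pocket faced the gate. I then gripped the silver holder by its tab, set it on the chute and slid it in nose first, past the clip, until it met the end stop. I handed the job in at about 28.5 s; it reported no verdict.

- **End stop:** Force on the way in rose to about 18 N at the stop. After letting go, I pushed the tab from behind with shut fingers. It resisted rigidly at about 12 N, and the nose was about 37 mm from the axis.
- **Largest force:** The highest reading on the carousel or stand was about 18 N, at the end of a move. The brief 17 N while first gripping the handle was relaxed before turning. Readings come only at the end of each call, so peaks in between were not seen.
- **Alignment:** In the last picture the pocket and gate directions agree within about 0.1°. Just before loading, the pictures had shown about 0.5° of offset, and I did not re-grip to correct it because it was close to the measuring error.
- **Final state:** The holder looks flat with the clip arm over its plate behind the ridge, and the robot is clear. The jar, scraper and carton look unmoved.
- **Not confirmed:** While I pressed against the stop, the gripper rose up to 3 mm and tilted slightly. I eased off and pressed the holder down before letting go. I had no direct reading of the pad or clip, so "fully home" rests on the firm stop I felt and the tail position, which agree within 1–2 mm.

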